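# Start the spindle screw of a banding wheel square with a box key

## Task

Twist the grey cap on the banding wheel's hub a quarter turn anticlockwise, lift it off and stand it the right way up on the middle of the round plaster bat. Take the box key from its stand, set it upright and fully down on the square screw head before turning, and start the screw with a first clockwise turn of about 70 degrees. Then let go so that the key stands on the screw, take a fresh hold of its handle, turn the screw clockwise to its stop and leave the key standing on it, without disturbing the jar, mug and clay figure.

Things in the scene. Friction and masses are not known exactly. Their poses are not given: they have to be found in the camera images.
- wheel: White banding wheel (modelling turntable), fixed for this job, it does not turn: round head 216 mm across, flat top 70 mm above the bench. Origin: centre of its underside, on the hub and screw axis; z up.
- hub (a point): Centre of the top of the wheel's aluminium hub: 56 mm across, 24 mm high on the wheel top (this point is 94 mm above the bench). Axes as the wheel. Two lugs, 48 degrees wide, stick out to 70 mm across at +x and -x, from 9 to 15 mm above the wheel top. Ribs stop the cap 5 degrees clockwise and 95 degrees anticlockwise of its locked position
- cap: Grey bayonet cap, loose, about 120 g, 82 mm across, 85 mm high: hollow, closed at 58 mm, with a grip bar on top along the cap's x (68 long, 16 wide, 27 high). Stands on the wheel top over hub and screw. Two tabs inside its rim at +x and -x, 36 degrees wide, 6 mm high, lie under the hub's lugs while locked (its x along the wheel's x within 0.1 rad). Origin: centre of its lower rim; z up
- cap_grip (a point): Point on the cap's axis in its grip bar, 73 mm above its rim, 15 mm above the flat top; axes as the cap. The cap turns easily; turned anticlockwise seen from above by 50 to 95 degrees (stop) it is free to lift; lift it 60 mm to clear the screw
- bat: Round plaster bat (slab), fixed, 170 mm across, 12 mm thick. Origin: centre of its underside; the cap is to stand flat on its top, centre within 60 mm of the bat's centre.
- stand: Wooden tool block, fixed, 110 x 110 x 60 mm, with a square well 43 mm wide and 35 mm deep in its middle in which the key stands. Origin: centre of its underside. The stand and the bat may change places.
- key: Box key, loose, about 300 g, 126 mm long, upright: square steel socket 36 mm wide outside, 26 mm inside, 18 mm deep, open at the bottom; 20 mm round stem from 30 to 80 mm; square wooden handle 34 x 34 mm from 80 to 126 mm, sides parallel to the socket's. Origin: centre of the socket's mouth (lower end); z along the key to the handle
- key_handle (a point): Point on the key's axis inside the handle, 104 mm above the socket mouth (22 mm below the handle's top); axes as the key, normal to the handle's sides.
- screw_top (a point): Centre of the top of the steel screw head, at the start 50 mm above the wheel top (hidden under the cap at first). Head 22 x 22 mm square, sides along this frame's x and y, 17 mm high plus a 4 mm round taper on top; it turns and sinks with the screw. With the key fully down, the key's mouth is 18 mm below this point. The key has about 0.2 rad of turning play each way on it
- screw (a joint): Turn of the screw in rad: 0 at the start, growing clockwise seen from above, hard stop (home) at 2.4. It sinks 2 mm per rad. Needs 0.12 N m to turn and stays where it is left.
- glaze_jar: Bystander: glaze jar 80 mm across, 95 mm high. Origin: centre of underside.
- mug: Bystander: terracotta mug 76 mm across, 85 mm high. Origin: centre of underside.
- figure: Bystander: small clay figure on an 80 mm square wooden base, 116 mm high. Origin: centre of underside.
There are look-alikes about, which are no part of the job. Leave any brown or pink look-alike of the bat alone.

How it is judged:
By the outcome, as a careful person would: the job done as asked, in the order asked, and still so for the second after the job is handed in, with the robot touching nothing.
It also fails if it takes over 67 s, if anything falls off the work surface, if the arm or the gripper's body presses on something with over 40 N, if the wrist force passes 120 N, or if a joint passes its speed limit or range.

## Robot

A 6-joint arm with a two-finger parallel gripper is mounted at the origin on the work surface. World frame = base frame: x ahead of the robot, y to its left, z up, the work surface at z = 0. Lengths are in m, angles in rad, forces in N, time in s.
With the tool pointing down it reaches from about 0.35 to 0.775 m from the base axis. Payload 5.5 kg.
Tool frame: the origin (TCP) lies where the fingers leave the gripper's body, on its centre line; the fingertips stand env.tip_reach ahead of it and the grasp point (between the pads) lies 54 mm ahead of it (env.tip_reach is the distance from the TCP to the fingertips, in m); z points along the fingers, y is the line along which they close (so a half turn about z gives the same grasp; the last joint's range is limited). The gripper opens to 85 mm and grips with 20 to 120 N. Pads are 22 mm wide; open, the fingers measure 114 mm over their backs; the gripper's body (76 mm by 85 mm) begins 54 mm behind the grasp point. The pads swing forward as they close: fully open they stand 13 mm farther back than shut.
Start: joints at [-1.265, 0.313, 0.046, 1.304, 0, 1.431], TCP at [0.248, -0.519, 0.304] pointing down, gripper open.
Joint ranges: [-2.76, 2.76], [-0.86, 1.69], [-1.03, 1.26], [-2.2, 2.34], [-1.47, 1.5], [-3.14, 3.14]. Speed limits (rad/s): [2.57, 2.57, 3.14, 3.14, 3.14, 3.14].

## Interface

Orientations are given as a unit quaternion [w, x, y, z].
In Python, from workcell import status, optics, hand_in, env gives the robot as it stands.
- The arm moves only by the shell command python3 -m handwheel 'ROWS' [FORCE]. ROWS is a JSON object whose one key "deltas" holds a list of rows, each a list of 5 numbers: the opening, from -1 (shut) to 1 (fully open), then the shift along the tool's x, y, z in units of 40 mm (1.0 is 40 mm), then the turn about the tool's z in units of 10 degrees (1.0 is 10 degrees). In form: {"deltas": [[jaw, x, y, z, roll], ...]}. A call has 1 to 20 rows; each row shifts and turns the commanded pose from where the row before left it, along the tool's axes as they then stand; what a row does not reach is not made up. A row lasts 1/8 s, in which the tool goes at most 62.5 mm and 10.7 degrees, less where a joint would pass 70% of its speed; a pose out of reach is approached as far as the arm can. A call is refused whole if a number of a shift passes 1 or a number of a turn 1, either way. A call with a gripper value outside its range is refused whole. The fingers move at their own pace and stop on an object; FORCE is the grip in N (left out, the last holds). Time passes only in rows, so rows that do not move let the fingers close. It gives the time, the measured TCP pose, the force, the opening and the grip force at its end, in the units of the state.
- status.get_state(): the state, without advancing time (a new reading comes with each control period).
- optics.read_camera(name): name is "scene" or "top"; returns a dict with "frame" (480x640x3 uint8, red, green, blue), "depth" (480x640 float32, m along the optical axis (not along the pixel's ray), 0 where there is no reading), "vfov" (degrees; the focal length in pixels is half the picture's height over the tangent of half this angle, whatever the lens; pixels are square), "cx", "cy" (the principal point, pixels), "origin" and "attitude" of the camera in the world. Camera axes: x right, y down, z forward; pixel columns grow to the right and rows downward; lengths in m; the calibration is good to about 2 mm. A picture is of the moment at which its call begins.
- hand_in(): hands the job in; it is judged then, once.
The state is a dict: "clock": time; "joint_pos": joint angles; "qvel": joint speeds; "tau": joint torques, N m; "tcp_pos": TCP position; "orientation": TCP orientation; "wrist_force": force on the tool from outside, world axes, zero at the start; "ft_torque": the same for the moment, N m; "finger_gap": finger opening in m; "grip_force": force on a finger pad.
Only numpy, scipy, OpenCV 4.12 (cv2) and the standard library are available. Lean on these libraries where they do the work, as an engineer would, in place of code of your own. Each camera call takes 0.05 s, during which the arm holds its last target. There are 200 camera calls.

## Working session

There is one attempt and no reset: what is moved stays moved. The work goes in short steps, Python scripts to look and compute and a shell command to move; the robot and the scene stay as the last step left them, time stands still between calls to the robot, and variables do not carry over. Pictures are saved under pics/ and viewed, at most 10 in all, crops included, and the job is handed in when it is done.

```bash
mkdir -p pics; ls; cat > h.py <<'E'
import numpy as np, cv2
from workcell import status, optics, hand_in, env
from scipy.spatial.transform import Rotation as R
def cam(n):
    d=optics.read_camera(n); np.savez('/tmp/%s.npz'%n,**{k:np.array(v) for k,v in d.items()}); return d
def rot(q): q=np.array(q,float); return R.from_quat([q[1],q[2],q[3],q[0]]) if q.size==4 else R.from_matrix(q)
def cloud(d):
    f=240/np.tan(np.radians(float(d['vfov']))/2); v,u=np.mgrid[:480,:640]; z=d['depth']
    p=np.dstack([(u-d['cx'])/f*z,(v-d['cy'])/f*z,z]); return p@rot(d['attitude']).as_matrix().T+d['origin']
E
python3 - <<'E'
from h import *
for n in('scene','top'):
    d=cam(n); cv2.imwrite(f'pics/{n}0.png',d['frame'][:,:,::-1]); print(n,d['vfov'],d['cx'],d['cy'],d['origin'],d['attitude'])
print(status.get_state(),env.tip_reach)
E
```

```text
pics
scene 54.71239207718697 326.07100238397976 236.8220117907199 [1.20531556 0.32581696 0.81965382] [-0.22502086  0.53929458  0.74899656 -0.31229975]
top 43.58932846355253 316.8826496213231 228.25358760498338 [0.35951417 0.11456525 1.5990707 ] [ 0.03226967 -0.70574766  0.70648893 -0.04186047]
{'clock': 0.1, 'joint_pos': array([-1.26459985e+00,  3.13932066e-01,  4.50711030e-02,  1.30361990e+00,
        1.56759682e-05,  1.43117527e+00]), 'qvel': array([-0.00027936, -0.00187598,  0.0032514 ,  0.00029462,  0.00042986,
       -0.00145153]), 'tau': array([ 1.80109375e-03, -4.81723666e+01,  2.99244028e+01,  1.27276615e-02,
       -2.04023027e-04, -4.83183371e-06]), 'tcp_pos': array([ 0.24781378, -0.51846683,  0.30308532]), 'orientation': array([-8.40001297e-04,  9.75258199e-01,  2.21067266e-01, -6.22587596e-05]), 'wrist_force': array([0.12881813, 0.35497181, 0.76202449]), 'ft_torque': array([ 0.03141993,  0.02832507, -0.01821616]), 'grip_force': 0.0, 'finger_gap': 0.08552121906439013} 0.0726
```

View pics/top0.png

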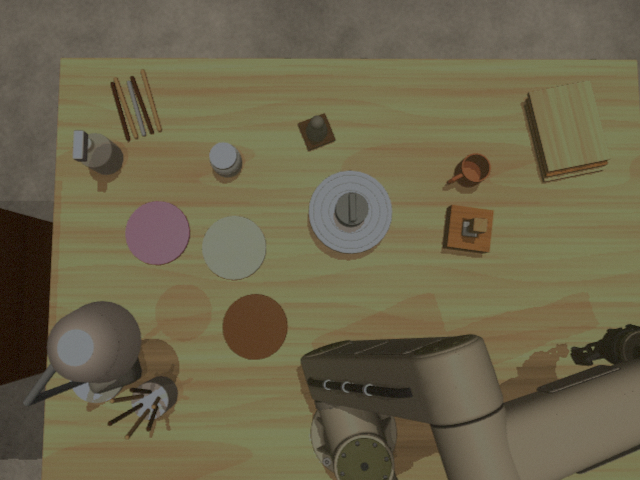

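View pics/scene0.png

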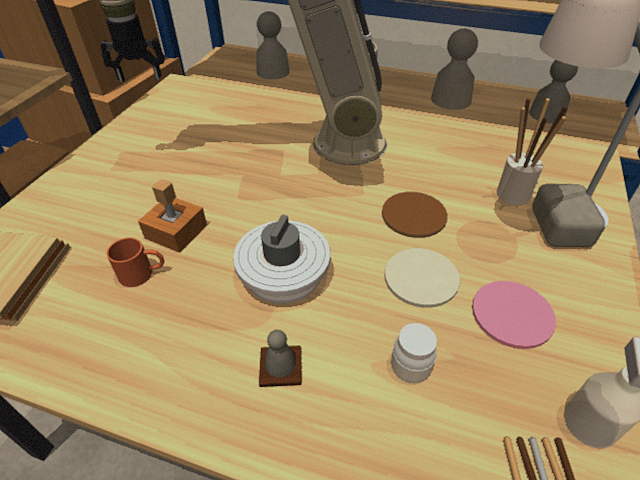

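The top view shows the wheel with the cap at (350,210), the cream bat at (235,247), and the stand with the key at (470,229). The brown and pink discs are decoys. In the scene view the key's handle is at (165,195).

```bash
cat > m.py <<'E'
from h import *
def load(n): return np.load('/tmp/%s.npz'%n)
def sel(n,box,zr):
    d=load(n); P=cloud(d); m=np.zeros((480,640),bool); u0,v0,u1,v1=box; m[v0:v1,u0:u1]=1
    m&=(d['depth']>0)&(P[...,2]>zr[0])&(P[...,2]<zr[1]); return P[m]
def rect(p):
    r=cv2.minAreaRect((p[:,:2]*1000).astype(np.float32)); return len(p),np.round(r[0],1),np.round(r[1],1),round(r[2],1),round(np.median(p[:,2])*1000,1)
def circ(p):
    c,r=cv2.minEnclosingCircle((p[:,:2]*1000).astype(np.float32)); return len(p),np.round(c,1),round(r,1),round(np.median(p[:,2])*1000,1)
E
python3 - <<'E'
from m import *
for n,B in(('top',dict(w=(300,165,400,260),bat=(195,210,272,285),st=(440,200,500,260))),('scene',dict(w=(225,205,340,305),bat=(380,243,465,310),st=(130,175,212,255)))):
    print(n)
    print('wheel',circ(sel(n,B['w'],(.062,.078))))
    print('bar',rect(sel(n,B['w'],(.148,.165))))
    print('captop',circ(sel(n,B['w'],(.122,.134))))
    print('bat',circ(sel(n,B['bat'],(.008,.02))))
    print('stand',rect(sel(n,B['st'],(.055,.066))))
    p=sel(n,B['st'],(.085,.2)); print('key',rect(p),p.max(0)); 
    for lo in np.arange(.085,.165,.01):
        q=p[(p[:,2]>=lo)&(p[:,2]<lo+.01)]
        if len(q)>3: print(round(lo,3),rect(q))
for n,b in (('top',(440,200,500,260)),('scene',(130,165,212,255))):
    d=load(n);u0,v0,u1,v1=b
    cv2.imwrite(f'pics/key_{n}.png',cv2.resize(d['frame'][v0:v1,u0:u1,::-1],None,fx=6,fy=6,interpolation=2))
a=cv2.imread('pics/key_top.png');b=cv2.imread('pics/key_scene.png')
h=max(a.shape[0],b.shape[0]);o=np.zeros((h,a.shape[1]+b.shape[1],3),np.uint8);o[:a.shape[0],:a.shape[1]]=a;o[:b.shape[0],a.shape[1]:]=b;cv2.imwrite('pics/key2.png',cv2.resize(o,(798,int(h*798/o.shape[1]))))
E
```

```text
top
wheel (4403, array([564.1,   9.1]), 108.0, np.float64(69.0))
bar (173, array([564.8,   9.2]), array([15.2, 67.5]), 89.5, np.float64(154.2))
captop (602, array([564.4,   8.7]), 41.2, np.float64(127.1))
bat (2575, array([459.1, 313.6]), 121.3, np.float64(11.8))
stand (1243, array([ 522. , -302.5]), array([112.4, 111.5]), 82.4, np.float64(59.5))
key (266, array([ 520.7, -302. ]), array([36.1, 34.6]), 83.5, np.float64(148.2)) [ 0.53777692 -0.28251616  0.15838697]
0.105 (13, array([ 518.9, -287.4]), array([34.9, 12.4]), 16.8, np.float64(111.1))
0.115 (20, array([ 514.1, -291.1]), array([40.1, 19. ]), 34.6, np.float64(120.6))
0.125 (19, array([ 513.6, -292.3]), array([43.7, 20.7]), 37.3, np.float64(128.8))
0.135 (28, array([ 519.8, -295.8]), array([34., 34.]), 52.9, np.float64(141.9))
0.145 (178, array([ 520.3, -301.5]), array([34.8, 34.8]), 88.6, np.float64(149.8))
0.155 (7, array([ 516.4, -310.7]), array([18.2,  9.5]), 14.2, np.float64(155.6))
scene
wheel (4184, array([566.7,   9.5]), 108.9, np.float64(71.7))
bar (215, array([567.5,  10.1]), array([69.1, 16.3]), 2.7, np.float64(156.1
[... 281 characters left out ...]
133.9)) [ 0.68301353 -0.27660516  0.15592722]
0.085 (70, array([ 602.5, -307.3]), array([165.5,  45.9]), 5.6, np.float64(87.4))
0.095 (13, array([ 529.9, -297.9]), array([ 9.8, 24.9]), 46.2, np.float64(96.9))
0.105 (47, array([ 531.2, -295.6]), array([22.5, 42.6]), 37.4, np.float64(111.4))
0.115 (65, array([ 531.4, -294.8]), array([24.3, 44.5]), 38.6, np.float64(120.5))
0.125 (72, array([ 531.5, -293.3]), array([24.5, 44.6]), 42.3, np.float64(129.4))
0.135 (70, array([ 532.5, -295. ]), array([23.3, 45.5]), 35.1, np.float64(140.4))
0.145 (177, array([ 523.8, -301.5]), array([35.5, 36.8]), 84.1, np.float64(152.1))
0.155 (5, array([ 530.4, -295.1]), array([17.6, 22.3]), 86.5, np.float64(155.4))
```

View pics/key2.png

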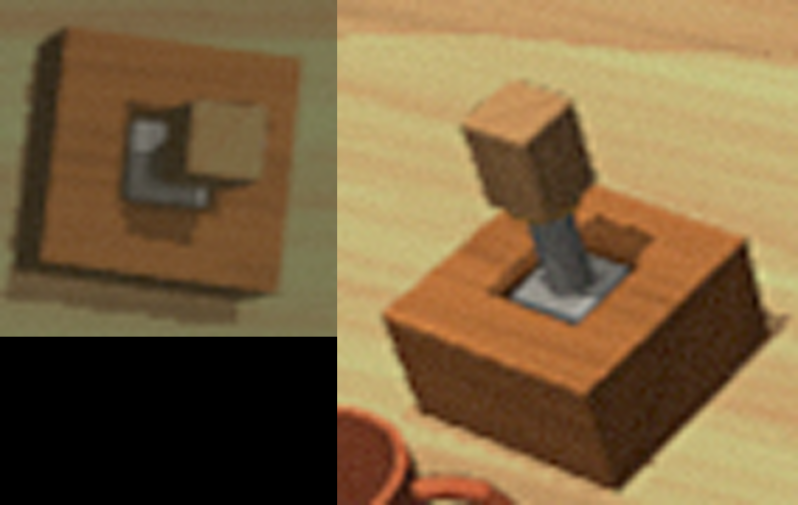

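The key stands upright in the centre of its well. Its handle top is at about (521,−302), and the bar lies along world x. I'll add a helper that computes offsets in tool axes.

```bash
cat > go.py <<'E'
# go.py x y z(TCP, mm) psi(deg: world angle of tool x): prints shift in tool units, roll units
import sys; from h import *
s=status.get_state(); Rm=rot(s['orientation']).as_matrix()
x,y,z,psi=map(float,sys.argv[1:5]); p0=np.degrees(np.arctan2(Rm[1,0],Rm[0,0]))
d=Rm.T@(np.array([x,y,z])/1000-s['tcp_pos'])/.04
print('t',round(s['clock'],2),'tcp',np.round(s['tcp_pos']*1000,1),'psi',round(p0,2),'q6',round(s['joint_pos'][5],2),'shift',np.round(d,3),'roll',round(-((psi-p0+180)%360-180)/10,3),
 'gap',round(s['finger_gap']*1000,1),'grip',round(float(s['grip_force']),1),'F',np.round(s['wrist_force'],1),'T',np.round(s['ft_torque'],2),'tilt',np.round(Rm[:2,2],4),'tip',env.tip_reach)
E
python3 go.py 565.5 9.3 280 181
```

```text
t 0.1 tcp [ 247.8 -518.5  303.1] psi 25.54 q6 1.43 shift [12.855 -8.479  0.594] roll -15.546 gap 85.5 grip 0.0 F [0.1 0.4 0.8] T [ 0.03  0.03 -0.02] tilt [-0.0005  0.0016] tip 0.0726
```

```bash
python3 -m handwheel '{"deltas": [[0,0.8,-0.53,0.037,0],[0,0.8,-0.53,0.037,0],[0,0.8,-0.53,0.037,0],[0,0.8,-0.53,0.037,0],[0,0.8,-0.53,0.037,0],[0,0.8,-0.53,0.037,0],[0,0.8,-0.53,0.037,0],[0,0.8,-0.53,0.037,0],[0,0.8,-0.53,0.037,0],[0,0.8,-0.53,0.037,0],[0,0.8,-0.53,0.037,0],[0,0.8,-0.53,0.037,0],[0,0.8,-0.53,0.037,0],[0,0.8,-0.53,0.037,0],[0,0.8,-0.53,0.037,0],[0,0.8,-0.53,0.037,0]]}' 40
python3 -m handwheel '{"deltas": [[0,0,0,0,-1],[0,0,0,0,-1],[0,0,0,0,-1],[0,0,0,0,-1],[0,0,0,0,-1],[0,0,0,0,-1],[0,0,0,0,-1],[0,0,0,0,-1],[0,0,0,0,-1],[0,0,0,0,-1],[0,0,0,0,-1],[0,0,0,0,-1],[0,0,0,0,-1],[0,0,0,0,-1],[0,0,0,0,-1],[0,0,0,0,-0.5],[0,0,0,0,0]]}'
python3 go.py 565.5 9.3 206 181
```

```text
clock: 2.1
tcp_pos: [0.5639, 0.0092, 0.2797]
orientation: [-0.0, 0.975, 0.221, -0.0]
wrist_force: [-0.2, -0.5, 0.5]
finger_gap: 0.0424
grip_force: 0.0
clock: 4.22
tcp_pos: [0.5634, 0.008, 0.2797]
orientation: [-0.0, -0.004, 1.0, 0.0]
wrist_force: [-0.1, 0.5, -0.1]
finger_gap: 0.0424
grip_force: 0.0
t 4.22 tcp [563.4   8.  279.7] psi -179.51 q6 -0.14 shift [-0.054  0.032  1.844] roll -0.051 gap 42.4 grip 0.0 F [-0.1  0.5 -0.1] T [ 0.01 -0.02 -0.01] tilt [-0.0009  0.    ] tip 0.0726
```

```bash
python3 -m handwheel '{"deltas": [[0,-0.05,0.03,0.5,0],[0,0,0,0.5,0],[0,0,0,0.5,0],[0,0,0,0.34,0],[-0.3,0,0,0,0],[-1,0,0,0,0],[-1,0,0,0,0],[-1,0,0,0,0],[-1,0,0,0,0]]}' 40
python3 go.py 565.5 9.3 206 181
```

```text
clock: 5.35
tcp_pos: [0.5658, 0.0091, 0.207]
orientation: [0.0, -0.005, 1.0, -0.0]
wrist_force: [-1.2, -0.6, 0.4]
finger_gap: 0.015
grip_force: 45.2
t 5.35 tcp [565.8   9.1 207. ] psi -179.46 q6 -0.14 shift [0.009 0.004 0.026] roll -0.046 gap 15.0 grip 45.2 F [-1.2 -0.6  0.4] T [-0.01  0.04 -0.02] tilt [ 0.0008 -0.0002] tip 0.0726
```

```bash
python3 -m handwheel '{"deltas": [[-1,0,0,0,-0.7],[-1,0,0,0,-0.7],[-1,0,0,0,-0.7],[-1,0,0,0,-0.7],[-1,0,0,0,-0.7],[-1,0,0,0,-0.7],[-1,0,0,0,-0.7],[-1,0,0,0,-0.7],[-1,0,0,0,-0.7],[-1,0,0,0,-0.7],[-1,0,0,0,-0.7],[-1,0,0,0,-0.7],[-1,0,0,0,-0.3],[-1,0,0,0,0]]}' 40
python3 go.py 565.5 9.3 206 270
```

```text
clock: 7.1
tcp_pos: [0.5658, 0.0092, 0.207]
orientation: [0.0, -0.692, 0.722, -0.0]
wrist_force: [-0.5, 0.3, 2.4]
finger_gap: 0.0153
grip_force: 45.3
t 7.1 tcp [565.8   9.2 207. ] psi -92.49 q6 -1.65 shift [-0.003  0.008  0.026] roll -0.249 gap 15.3 grip 45.3 F [-0.5  0.3  2.4] T [-0.03  0.11  0.02] tilt [ 0.0008 -0.0002] tip 0.0726
```

```bash
python3 -m handwheel '{"deltas": [[-1,0,0,-0.2,0],[-1,0,0,-0.3,0],[-1,0,0,-0.4,0],[-1,0,0,-0.5,0],[-1,0,0,-0.5,0],[-1,0,0,-0.5,0],[-1,0,0,0,0]]}' 40
python3 go.py 478 312.5 300 270
python3 - <<'E'
from m import *
s=cam('scene');cam('top')
cv2.imwrite('pics/lift.png',s['frame'][:,:,::-1])
P=cloud(s); m=(P[...,2]>.009)&(P[...,2]<.019)
for n,b in(('top',(195,210,272,285)),('scene',(380,243,465,310))):
    p=sel(n,b,(.007,.019)); c=np.median(p[:,:2],0)
    for _ in range(20):
        q=p[np.hypot(*(p[:,:2]-c).T)<.087]; c=q[:,:2].mean(0)
    print(n,c*1000,len(q))
E
```

```text
clock: 7.98
tcp_pos: [0.5665, 0.0092, 0.3052]
orientation: [0.001, -0.692, 0.722, -0.002]
wrist_force: [0.1, -0.1, -0.5]
finger_gap: 0.015
grip_force: 45.0
t 7.97 tcp [566.5   9.2 305.2] psi -92.46 q6 -1.65 shift [-7.481  2.538  0.117] roll -0.246 gap 15.0 grip 45.0 F [ 0.1 -0.1 -0.5] T [0.06 0.03 0.01] tilt [ 0.0045 -0.0005] tip 0.0726
top [475.89206537 313.84454599] 2737
scene [486.29499366 315.80162689] 3304
```

View pics/lift.png

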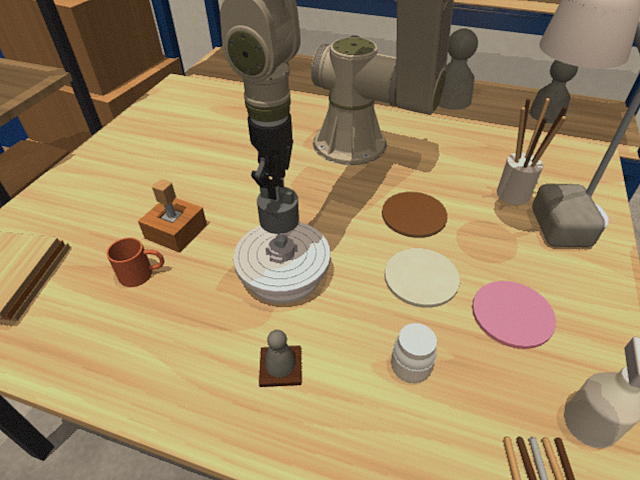

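The cap is off and held at (278,210). The hub and screw head show at (280,248). Next I carry the cap to the bat.

```bash
python3 -m handwheel '{"deltas": [[-1,-0.4,0.14,0,0],[-1,-0.79,0.27,0,0],[-1,-0.79,0.27,0,0],[-1,-0.79,0.27,0,0],[-1,-0.79,0.27,0,0],[-1,-0.79,0.27,0,0],[-1,-0.79,0.27,0,0],[-1,-0.79,0.27,0.3,0],[-1,-0.79,0.27,0.5,0],[-1,-0.79,0.25,0.7,0],[-1,0,0,0.7,0],[-1,0,0,0.7,0],[-1,0,0,0.4,0],[-1,0,0,0.3,0],[-1,0,0,0,0]]}' 40
python3 go.py 477 313.5 149 270
```

```text
clock: 9.95
tcp_pos: [0.4762, 0.3135, 0.158]
orientation: [-0.001, -0.692, 0.722, 0.0]
wrist_force: [-0.9, 0.2, -1.5]
finger_gap: 0.0151
grip_force: 44.9
t 9.95 tcp [476.2 313.5 158. ] psi -92.46 q6 -1.09 shift [-0.    -0.021  0.224] roll -0.246 gap 15.1 grip 44.9 F [-0.9  0.2 -1.5] T [-0.03  0.04  0.06] tilt [-0.0012 -0.0006] tip 0.0726
```

```bash
python3 -m handwheel '{"deltas": [[-1,0,0,0.1,0],[-1,0,0,0.06,0],[-1,0,0,0.04,0],[-1,0,0,0.02,0],[-1,0,0,0,0]]}' 40
python3 go.py 477 313.5 149 270
```

```text
clock: 10.58
tcp_pos: [0.4766, 0.3137, 0.1498]
orientation: [0.0, -0.692, 0.722, -0.0]
wrist_force: [0.8, -0.4, -1.3]
finger_gap: 0.0149
grip_force: 44.9
t 10.57 tcp [476.6 313.7 149.8] psi -92.46 q6 -1.09 shift [ 0.004 -0.009  0.021] roll -0.246 gap 14.9 grip 44.9 F [ 0.8 -0.4 -1.3] T [ 0.03  0.02 -0.02] tilt [ 0.0001 -0.    ] tip 0.0726
```

```bash
python3 -m handwheel '{"deltas": [[-1,0,0,0.02,0],[-1,0,0,0.015,0],[-1,0,0,0,0]]}' 40
python3 go.py 477 313.5 149 270
```

```text
clock: 10.95
tcp_pos: [0.4768, 0.3137, 0.149]
orientation: [0.0, -0.692, 0.722, -0.0]
wrist_force: [-1.1, -1.0, 4.7]
finger_gap: 0.015
grip_force: 45.6
t 10.95 tcp [476.8 313.7 149. ] psi -92.46 q6 -1.09 shift [ 0.005 -0.004 -0.001] roll -0.246 gap 15.0 grip 45.6 F [-1.1 -1.   4.7] T [-0.17  0.25  0.08] tilt [0.0008 0.0001] tip 0.0726
```

```bash
python3 -m handwheel '{"deltas": [[-0.6,0,0,0,0],[-0.2,0,0,0,0],[0,0,0,0,0],[0.2,0,0,-0.3,0],[0.4,0,0,-0.7,0],[0.5,0,0,-0.8,0],[0.5,0,0,-0.8,0],[0.5,0,0,-0.8,0]]}' 40
python3 go.py 521.5 -302 280 265.5
python3 - <<'E'
from m import *
cam('scene');cam('top')
n='top'
print('captop',[circ(sel(n,(190,200,280,290),(.062,.08)))],'bar',rect(sel(n,(190,200,280,290),(.085,.105))))
E
```

```text
clock: 11.95
tcp_pos: [0.4766, 0.3137, 0.2864]
orientation: [0.0, -0.692, 0.722, -0.0]
wrist_force: [0.3, -0.3, -0.1]
finger_gap: 0.0642
grip_force: 0.0
t 11.95 tcp [476.6 313.7 286.4] psi -92.46 q6 -1.09 shift [15.33  -1.782  0.155] roll 0.204 gap 64.2 grip 0.0 F [ 0.3 -0.3 -0.1] T [-0.   -0.04 -0.01] tilt [0.0009 0.0004] tip 0.0726
captop [(288, array([475.2, 306.9]), 38.8, np.float64(68.9))] bar (92, array([473.3, 298.2]), array([15.3, 37.1]), 0.2, np.float64(95.6))
```

```bash
python3 -m handwheel '{"deltas": [[0.5,0.5,-0.06,0,0],[0.5,0.93,-0.108,0,0],[0.5,0.93,-0.108,0,0],[0.5,0.93,-0.108,0,0],[0.5,0.93,-0.108,0,0],[0.5,0.93,-0.108,0,0],[0.5,0.93,-0.108,0,0],[0.5,0.93,-0.108,0,0],[0.5,0.93,-0.108,0,0],[0.5,0.93,-0.108,0,0],[0.5,0.93,-0.108,0,0],[0.5,0.93,-0.108,0,0],[0.5,0.93,-0.108,0,0],[0.5,0.93,-0.108,0,0],[0.5,0.93,-0.108,0,0],[0.5,0.93,-0.108,0,0],[0.5,0.88,-0.1,0,0],[0.5,0,0,0,0.2],[0.5,0,0,0,0]]}' 40
python3 go.py 521.5 -302 184 265.5
python3 - <<'E'
from m import *
cam('top');d=load('top')
n='top'
print('cap',circ(sel(n,(190,200,280,290),(.062,.08))),'bar',rect(sel(n,(190,200,280,290),(.085,.105))))
w=(300,165,400,260)
for n in('top','scene'):
    if n=='scene': w=(225,205,340,305); cam('scene')
    print('wheel',circ(sel(n,w,(.062,.078))),'hub',circ(sel(n,w,(.088,.098))),'screw',rect(sel(n,w,(.117,.126))),rect(sel(n,w,(.111,.126))))
d=load('scene'); a=load('top')
A=cv2.resize(a['frame'][180:240,320:380,::-1],(400,400),interpolation=2);B=cv2.resize(d['frame'][220:280,250:310,::-1],(400,400),interpolation=2)
cv2.imwrite('pics/screw.png',np.hstack([A,B]))
E
```

```text
clock: 14.42
tcp_pos: [0.5203, -0.3018, 0.2834]
orientation: [-0.0, -0.679, 0.734, 0.001]
wrist_force: [0.1, 0.8, 0.4]
finger_gap: 0.064
grip_force: 0.0
t 14.43 tcp [ 520.3 -301.8  283.4] psi -94.52 q6 -2.15 shift [ 0.006 -0.035  2.486] roll -0.002 gap 64.0 grip 0.0 F [0.1 0.8 0.4] T [ 0.01 -0.02 -0.03] tilt [-0.0019  0.0016] tip 0.0726
cap (610, array([474.3, 315.1]), 40.9, np.float64(69.2)) bar (177, array([474.5, 314.2]), array([67.2, 16.1]), 87.2, np.float64(95.7))
wheel (4819, array([564.3,   9.4]), 107.8, np.float64(69.0)) hub (261, array([563.1,   9. ]), 34.2, np.float64(92.7)) screw (43, array([563.5,   9.3]), array([20.1, 20.7]), 89.5, np.float64(120.1)) (80, array([563.8,   9.1]), array([21.6, 20.3]), 0.2, np.float64(117.4))
wheel (5021, array([566.3,   9. ]), 109.1, np.float64(71.7)) hub (327, array([568.8,  11.1]), 34.4, np.float64(95.0)) screw (71, array([567.2,   9.9]), array([24. , 21.4]), 0.8, np.float64(120.0)) (102, array([565.5,  10.2]), array([22.8, 26. ]), 84.3, np.float64(118.8))
```

View pics/screw.png

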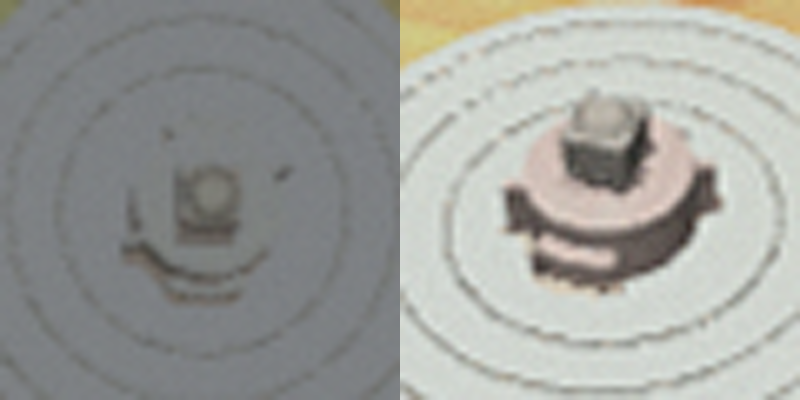

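The cap is upright at the bat's centre, at (474,315) by the top camera. The screw head is nearly axis-aligned at about (565.5,9.3), and its top is at z≈120 mm. Next I grip the key and fit the head's yaw.

```bash
python3 -m handwheel '{"deltas": [[0.5,0,-0.03,0.5,0],[0.5,0,0,0.6,0],[0.5,0,0,0.6,0],[0.5,0,0,0.5,0],[0.5,0,0,0.28,0],[0.2,0,0,0,0],[-0.2,0,0,0,0],[-1,0,0,0,0],[-1,0,0,0,0],[-1,0,0,0,0],[-1,0,0,0,0]]}' 60
python3 go.py 521.5 -302 184 265.5
python3 - <<'E'
from m import *
from scipy.optimize import least_squares
p=sel('scene',(225,205,340,305),(.100,.121))*1000
p=p[np.hypot(p[:,0]-566,p[:,1]-10)<22]; p=p[p[:,2]<115.5]
print(len(p))
def f(v):
    c,s=np.cos(v[2]),np.sin(v[2]); q=(p[:,:2]-v[:2])@np.array([[c,-s],[s,c]])
    d=np.abs(q)-11; return np.where((d<0).all(1),d.max(1),np.hypot(*np.maximum(d,0).T))
for y0 in(-.5,-.2,0,.2,.5):
    r=least_squares(f,[566,10,y0],loss='soft_l1',f_scale=1); print(np.round(r.x[:2],1),np.degrees(r.x[2]).round(1),round(r.cost,1))
E
```

```text
clock: 15.9
tcp_pos: [0.5232, -0.3024, 0.1864]
orientation: [0.0, -0.679, 0.734, -0.001]
wrist_force: [0.1, 1.4, 6.5]
finger_gap: 0.0336
grip_force: 60.1
t 15.9 tcp [ 523.2 -302.4  186.4] psi -94.45 q6 -2.15 shift [-0.007  0.044  0.06 ] roll 0.005 gap 33.6 grip 60.1 F [0.1 1.4 6.5] T [ 0.25 -0.03  0.02] tilt [ 0.002  -0.0012] tip 0.0726
63
[565.3   9.1] -0.7 15.0
[565.3   9.2] -1.3 15.1
[565.3   9.1] -0.7 15.0
[565.3   9.1] 0.2 15.2
[565.3   9.1] -0.7 15.0
```

```bash
python3 -m handwheel '{"deltas": [[-1,0,0,-0.2,0],[-1,0,0,-0.3,0],[-1,0,0,-0.4,0],[-1,0,0,-0.5,0],[-1,0,0,-0.5,0],[-1,0,0,-0.5,0],[-1,0,0,-0.4,0],[-1,0,0,0,0]]}' 60
python3 go.py 565.3 9.2 300 270
```

```text
clock: 16.9
tcp_pos: [0.5231, -0.3025, 0.2991]
orientation: [0.0, -0.679, 0.734, -0.002]
wrist_force: [0.5, 0.2, -3.5]
finger_gap: 0.0336
grip_force: 59.7
t 16.9 tcp [ 523.1 -302.5  299.1] psi -94.46 q6 -2.15 shift [-7.851 -0.445 -0.036] roll -0.446 gap 33.6 grip 59.7 F [ 0.5  0.2 -3.5] T [-0.03  0.02  0.01] tilt [ 0.0024 -0.002 ] tip 0.0726
```

```bash
python3 -m handwheel '{"deltas": [[-1,-0.4,-0.02,0,0],[-1,-0.8,-0.045,0,0],[-1,-0.8,-0.045,0,0],[-1,-0.8,-0.045,0,0],[-1,-0.8,-0.045,0,0],[-1,-0.8,-0.045,-0.02,0],[-1,-0.8,-0.045,0,0],[-1,-0.8,-0.045,0,0],[-1,-0.8,-0.045,0,0],[-1,-0.8,-0.045,0,0],[-1,-0.25,-0.02,0,0],[-1,0,0,0,-0.4],[-1,0,0,0,0]]}' 60
python3 go.py 565.3 9.2 300 269.5
python3 - <<'E'
from m import *
o=[]
for n,w,c in(('top',(300,165,400,260),(320,180)),('scene',(225,130,340,305),(250,150))):
    d=cam(n); 
    top=sel(n,w,(.255,.275)); print(n,'handle?',rect(top) if len(top)>4 else 0)
    p=sel(n,w,(.135,.262))*1000; p=p[np.hypot(p[:,0]-566,p[:,1]-9)<30]
    for lo in range(135,262,12):
        q=p[(p[:,2]>=lo)&(p[:,2]<lo+12)]
        if len(q): print(lo,len(q),q.mean(0).round(1),q.min(0).round(1)[:2],q.max(0).round(1)[:2])
d=load('scene'); cv2.imwrite('pics/over.png',cv2.resize(d['frame'][130:280,220:340,::-1],(480,600),interpolation=2))
E
```

```text
clock: 18.52
tcp_pos: [0.5643, 0.0098, 0.2974]
orientation: [-0.001, -0.704, 0.71, 0.0]
wrist_force: [-0.3, 0.6, -4.2]
finger_gap: 0.0331
grip_force: 59.6
t 18.52 tcp [564.3   9.8 297.4] psi -90.48 q6 -1.69 shift [ 0.015 -0.025 -0.066] roll 0.002 gap 33.1 grip 59.6 F [-0.3  0.6 -4.2] T [ 0.02  0.08 -0.05] tilt [-0.0013 -0.0001] tip 0.0726
top handle? 0
scene handle? (201, array([565.4,  12.4]), array([85.4, 33.2]), 7.8, np.float64(263.6))
135 75 [575.2  14.1 142.7] [548.1  -9.6] [582.9  28.5]
147 97 [574.7  15.6 153.3] [546.1  -8.9] [583.8  28.5]
159 200 [570.3  12.6 166.5] [544.4  -9.3] [584.1  28.9]
171 40 [570.5  12.3 176.9] [560.8   2.8] [575.5  19.7]
183 45 [570.   12.9 189.1] [562.9   1.2] [575.4  19.6]
195 43 [569.6  12.8 200.8] [560.    2.8] [574.9  19.3]
207 22 [575.1  11.7 214.4] [563.5  -5. ] [580.5  25.1]
219 61 [573.1  19.8 225.2] [547.1  -6.2] [587.4  27.3]
231 94 [579.7  17.3 237.5] [550.7  -7.8] [594.2  27.4]
243 94 [579.3  19.2 248.9] [550.2  -5.5] [595.3  26.8]
255 65 [576.3  20.  258.3] [542.2   0.8] [595.   27.3]
```

View pics/over.png

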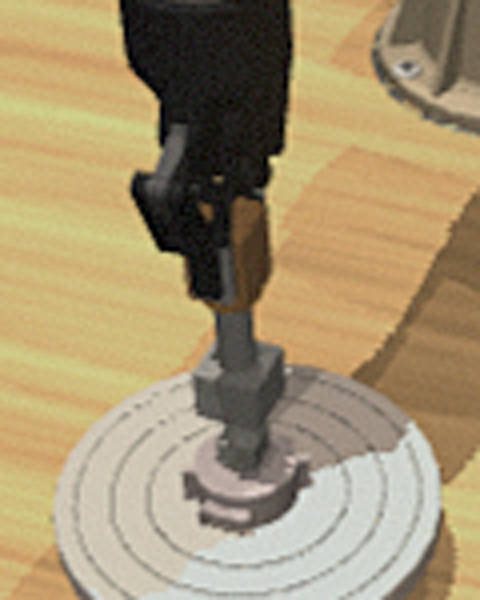

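The key hangs upright in the gripper directly above the screw. I'll fit the socket's centre and yaw in the same camera as the screw, so that the calibration bias cancels.

```bash
cat > fit.py <<'E'
from m import *
from scipy.optimize import least_squares
def sq(p,h,x0):
    def f(v):
        c,s=np.cos(v[2]),np.sin(v[2]); q=(p[:,:2]-v[:2])@np.array([[c,-s],[s,c]])
        d=np.abs(q)-h; return np.where((d<0).all(1),d.max(1),np.hypot(*np.maximum(d,0).T))
    r=least_squares(f,x0,loss='soft_l1',f_scale=1); return np.round(r.x[:2],1),np.degrees(r.x[2]).round(1),round(r.cost,1),len(p)
def near(z0,z1,rad=28,c=(566,10)):
    p=sel('scene',(225,130,340,305),(z0/1e3,z1/1e3))*1000; return p[np.hypot(p[:,0]-c[0],p[:,1]-c[1])<rad]
E
python3 - <<'E'
from fit import *
for z in((139,163),(139,150),(150,163)): print('socket',z,sq(near(*z),18,[565,10,0]))
p=near(226,252); p=p[p[:,1]>20]; print('handle +y face',p[:,1].mean(),len(p))
print('screw',sq(near(101,115,20),11,[565,10,0]))
q=near(171,204,20); r=least_squares(lambda v:np.hypot(*(q[:,:2]-v).T)-10,[565,10],loss='soft_l1'); print('stem',r.x)
E
```

```text
socket (139, 163) (array([563.1,   9.1]), np.float64(-2.3), np.float64(61.6), 195)
socket (139, 150) (array([563.2,   9.1]), np.float64(-2.4), np.float64(24.4), 87)
socket (150, 163) (array([563.,   9.]), np.float64(-2.5), np.float64(37.0), 108)
handle +y face 24.579885272929207 110
screw (array([565.7,   8.9]), np.float64(0.1), np.float64(22.4), 61)
stem [562.94619278   9.03262165]
```

```bash
python3 -m handwheel '{"deltas": [[-1,0,-0.048,0,-0.15],[-1,0,0,0.15,0],[-1,0,0,0.15,0],[-1,0,0,0.1,0],[-1,0,0,0.06,0],[-1,0,0,0.06,0],[-1,0,0,0.05,0],[-1,0,0,0,0]]}' 60
python3 go.py 566.2 9.6 263.4 271
```

```text
clock: 19.62
tcp_pos: [0.5666, 0.0096, 0.2751]
orientation: [0.0, 0.714, -0.701, -0.0]
wrist_force: [0.5, -0.9, -3.1]
finger_gap: 0.0334
grip_force: 59.5
t 19.62 tcp [566.6   9.6 275.1] psi -88.96 q6 -1.71 shift [-0.001  0.011  0.292] roll 0.004 gap 33.4 grip 59.5 F [ 0.5 -0.9 -3.1] T [ 0.05 -0.05 -0.  ] tilt [-0.0002 -0.0001] tip 0.0726
```

```bash
python3 -m handwheel '{"deltas": [[-1,0,0,0.06,0],[-1,0,0,0.06,0],[-1,0,0,0.06,0],[-1,0,0,0.05,0],[-1,0,0,0.03,0],[-1,0,0,0,0]]}' 60
python3 go.py 566.2 9.6 263.4 271
```

```text
clock: 20.38
tcp_pos: [0.5666, 0.0096, 0.2647]
orientation: [0.0, 0.714, -0.701, -0.0]
wrist_force: [-0.5, 0.2, -3.1]
finger_gap: 0.0334
grip_force: 59.5
t 20.38 tcp [566.6   9.6 264.7] psi -88.96 q6 -1.71 shift [-0.001  0.011  0.032] roll 0.004 gap 33.4 grip 59.5 F [-0.5  0.2 -3.1] T [-0.01  0.06  0.01] tilt [-0.0003 -0.    ] tip 0.0726
```

```bash
python3 -m handwheel '{"deltas": [[-1,0,0,0.02,0],[-1,0,0,0.015,0],[-1,0,0,0,0]]}' 60; python3 go.py 566.2 9.6 263.4 271
```

```text
clock: 20.75
tcp_pos: [0.5667, 0.0095, 0.2634]
orientation: [-0.0, 0.714, -0.701, 0.0]
wrist_force: [-0.5, 0.1, -3.2]
finger_gap: 0.0336
grip_force: 59.5
t 20.75 tcp [566.7   9.5 263.4] psi -88.96 q6 -1.71 shift [-0.002  0.013  0.001] roll 0.004 gap 33.6 grip 59.5 F [-0.5  0.1 -3.2] T [ 0.04 -0.02 -0.  ] tilt [ 0.0001 -0.0001] tip 0.0726
```

```bash
python3 -m handwheel '{"deltas": [[-1,0,0,0.015,0],[-1,0,0,0.015,0],[-1,0,0,0,0]]}' 60; python3 go.py 566.2 9.6 263.4 271
```

```text
clock: 21.12
tcp_pos: [0.5668, 0.0095, 0.2632]
orientation: [-0.0, 0.714, -0.701, 0.001]
wrist_force: [-2.6, -0.7, 5.8]
finger_gap: 0.0337
grip_force: 60.4
t 21.12 tcp [566.8   9.5 263.2] psi -88.96 q6 -1.71 shift [-0.002  0.014 -0.005] roll 0.004 gap 33.7 grip 60.4 F [-2.6 -0.7  5.8] T [-0.    0.62 -0.05] tilt [ 0.0011 -0.0004] tip 0.0726
```

The key is seated: contact came at TCP z=263.2, against 263.4 expected. Next is the first clockwise turn, following the screw as it sinks.

```bash
python3 -m handwheel '{"deltas": [[-1,0,0,0,0.6],[-1,0,0,0,0.7],[-1,0,0,0.007,0.7],[-1,0,0,0.007,0.7],[-1,0,0,0.007,0.7],[-1,0,0,0.007,0.7],[-1,0,0,0.007,0.7],[-1,0,0,0.007,0.7],[-1,0,0,0.007,0.7],[-1,0,0,0.007,0.7],[-1,0,0,0.007,0.7],[-1,0,0,0.007,0.4],[-1,0,0,0,0]]}' 60; python3 go.py 566.2 9.6 260.8 191
```

```text
clock: 22.75
tcp_pos: [0.5676, 0.009, 0.2608]
orientation: [0.002, -0.096, 0.995, -0.001]
wrist_force: [-0.1, -1.3, 5.1]
finger_gap: 0.0337
grip_force: 60.2
t 22.75 tcp [567.6   9.  260.8] psi -169.0 q6 -0.32 shift [ 0.032  0.022 -0.   ] roll -0.0 gap 33.7 grip 60.2 F [-0.1 -1.3  5.1] T [-0.4   0.2   0.01] tilt [ 0.0033 -0.0017] tip 0.0726
```

```bash
python3 -m handwheel '{"deltas": [[-0.1,0,0,0,0],[0.2,0,0,0,0],[0.8,0,0,0,0],[0.8,0,0,0,0],[0.8,0,0,0,0],[0.8,0,0,0,0]]}' 60; python3 go.py 566.2 9.6 260.8 281
python3 - <<'E'
from fit import *
d=cam('scene')
for z in((99,108),(108,123),(99,123)): print('socket',z,sq(near(*z),18,[565,10,.2]))
print('handle',sq(near(183,222,40),17,[565,10,.2]))
q=near(133,170,20); r=least_squares(lambda v:np.hypot(*(q[:,:2]-v).T)-10,[565,10],loss='soft_l1'); print('stem',r.x)
cv2.imwrite('pics/rel.png',cv2.resize(d['frame'][150:300,220:340,::-1],(480,600),interpolation=2))
E
```

```text
clock: 23.5
tcp_pos: [0.5667, 0.0095, 0.2594]
orientation: [-0.0, -0.096, 0.995, -0.0]
wrist_force: [-0.4, -0.1, -0.1]
finger_gap: 0.0768
grip_force: 0.0
t 23.5 tcp [566.7   9.5 259.4] psi -168.96 q6 -0.32 shift [ 0.012  0.004 -0.036] roll -8.996 gap 76.8 grip 0.0 F [-0.4 -0.1 -0.1] T [ 0.03 -0.01 -0.03] tilt [-0.     -0.0001] tip 0.0726
socket (99, 108) (array([565.3,   8.7]), np.float64(8.6), np.float64(17.7), 44)
socket (108, 123) (array([565.6,   9.1]), np.float64(8.7), np.float64(35.7), 107)
socket (99, 123) (array([565.5,   9. ]), np.float64(8.7), np.float64(54.6), 151)
handle (array([565.6,   8.3]), np.float64(9.7), np.float64(696.0), 314)
stem [565.82424575   9.03680053]
```

View pics/rel.png

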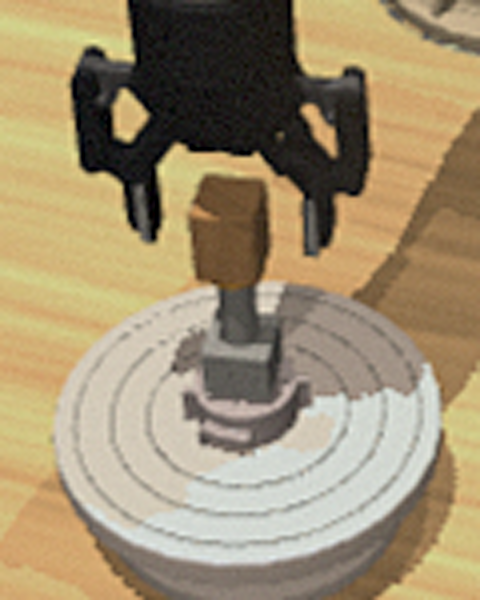

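The key stands free and upright on the screw, with its handle at (230,230) in the crop and the fingers well clear. I'll rotate back 90° and take a fresh hold.

```bash
python3 -m handwheel '{"deltas": [[0.8,0,0,0,-0.9],[0.8,0,0,0,-0.9],[0.8,0,0,0,-0.9],[0.8,0,0,0,-0.9],[0.8,0,0,0,-0.9],[0.8,0,0,0,-0.9],[0.8,0,0,0,-0.9],[0.8,0,0,0,-0.9],[0.8,0,0,0,-0.9],[0.8,0,0,0,-0.9],[0.8,0,0,0,0],[0.3,0,0,0,0],[0,0,0,0,0],[-0.2,0,0,0,0],[-1,0,0,0,0],[-1,0,0,0,0],[-1,0,0,0,0]]}' 60; python3 go.py 566.7 9.5 259.4 281
```

```text
clock: 25.68
tcp_pos: [0.5667, 0.0095, 0.2595]
orientation: [-0.0, 0.772, -0.636, 0.0]
wrist_force: [-1.2, 0.2, 1.5]
finger_gap: 0.0336
grip_force: 59.1
t 25.68 tcp [566.7   9.5 259.5] psi -78.96 q6 -1.89 shift [0.001 0.    0.003] roll 0.004 gap 33.6 grip 59.1 F [-1.2  0.2  1.5] T [ 0.01  0.14 -0.01] tilt [ 0.0002 -0.0001] tip 0.0726
```

```bash
python3 -m handwheel '{"deltas": [[-1,0,0,0.005,0.7],[-1,0,0,0.006,0.7],[-1,0,0,0.006,0.7],[-1,0,0,0.006,0.7],[-1,0,0,0.006,0.7],[-1,0,0,0.006,0.7],[-1,0,0,0.006,0.7],[-1,0,0,0.006,0.7],[-1,0,0,0.006,0.7]]}' 60; python3 go.py 566.7 9.5 259.4 281
python3 -m handwheel '{"deltas": [[-1,0,0,0.003,0.2],[-1,0,0,0.002,0.2]]}' 60; python3 go.py 566.7 9.5 259.4 281
python3 -m handwheel '{"deltas": [[-1,0,0,0.002,0.2]]}' 60; python3 go.py 566.7 9.5 259.4 281
```

```text
clock: 26.8
tcp_pos: [0.5675, 0.0093, 0.2574]
orientation: [0.001, -0.324, 0.946, -0.001]
wrist_force: [1.9, -0.8, -0.0]
finger_gap: 0.0334
grip_force: 59.2
t 26.8 tcp [567.5   9.3 257.4] psi -142.18 q6 -0.78 shift [ 0.012  0.016 -0.049] roll -6.318 gap 33.4 grip 59.2 F [ 1.9 -0.8 -0. ] T [-0.26 -0.49  0.2 ] tilt [ 0.0018 -0.0007] tip 0.0726
clock: 27.05
tcp_pos: [0.5674, 0.0093, 0.2573]
orientation: [0.001, -0.292, 0.956, -0.001]
wrist_force: [3.2, -1.4, 0.2]
finger_gap: 0.0332
grip_force: 59.3
t 27.05 tcp [567.4   9.3 257.3] psi -145.99 q6 -0.72 shift [ 0.012  0.015 -0.052] roll -6.699 gap 33.2 grip 59.3 F [ 3.2 -1.4  0.2] T [-0.42 -0.81  0.14] tilt [ 0.0018 -0.0008] tip 0.0726
clock: 27.18
tcp_pos: [0.5674, 0.0093, 0.2572]
orientation: [0.001, -0.275, 0.961, -0.001]
wrist_force: [3.6, -2.8, -0.7]
finger_gap: 0.0337
grip_force: 59.3
t 27.18 tcp [567.4   9.3 257.2] psi -148.04 q6 -0.68 shift [ 0.011  0.014 -0.054] roll -6.904 gap 33.7 grip 59.3 F [ 3.6 -2.8 -0.7] T [-0.53 -1.04  0.11] tilt [ 0.0016 -0.0007] tip 0.0726
```

```bash
for i in 1; do python3 -m handwheel '{"deltas": [[-1,0,0,0.002,0.2]]}' 60 >/dev/null; python3 go.py 566.7 9.5 259.4 281
python3 -m handwheel '{"deltas": [[-1,0,0,0.002,0.2]]}' 60 >/dev/null; python3 go.py 566.7 9.5 259.4 281
python3 -m handwheel '{"deltas": [[-1,0,0,0.001,0.2]]}' 60 >/dev/null; python3 go.py 566.7 9.5 259.4 281; done
```

```text
t 27.3 tcp [567.4   9.3 257.2] psi -150.06 q6 -0.65 shift [ 0.012  0.014 -0.055] roll -7.106 gap 33.5 grip 59.2 F [ 4.4 -2.9  0.1] T [-0.7  -1.23  0.27] tilt [ 0.0017 -0.0008] tip 0.0726
t 27.43 tcp [567.4   9.3 257.2] psi -152.04 q6 -0.61 shift [ 0.012  0.013 -0.055] roll -7.304 gap 33.5 grip 59.1 F [ 4.7 -3.3 -0.4] T [-0.84 -1.31  0.63] tilt [ 0.0018 -0.0009] tip 0.0726
t 27.55 tcp [567.4   9.3 257.2] psi -154.0 q6 -0.58 shift [ 0.013  0.013 -0.056] roll -7.5 gap 33.3 grip 59.1 F [ 4.7 -3.4 -0.5] T [-0.85 -1.39  0.94] tilt [ 0.0018 -0.001 ] tip 0.0726
```

Torque rose from about 0.14 to 0.94 N m, so the screw is at its stop. I'll ease off the wind-up, let go, back away and look.

```bash
python3 -m handwheel '{"deltas": [[-1,0,0,0,-0.4],[-1,0,0,0,0],[-0.1,0,0,0,0],[0.2,0,0,0,0],[0.6,0,0,0,0],[0.6,0,0,0,0],[0.6,0,0,-0.3,0],[0.6,0,0,-0.6,0],[0.6,0,0,-0.8,0],[0.6,0,0,-0.6,0],[0.6,0,0,0,0]]}' 60; python3 go.py 566.7 9.5 259.4 281
python3 - <<'E'
from fit import *
d=cam('scene')
for z in((96,105),(105,119),(96,119)): print('socket',z,sq(near(*z),18,[565,10,.5]),sq(near(*z),18,[565,10,-.5]))
p=near(213,235); print('handle top z',np.median(p[:,2]),rect(p/1000))
p=near(119,130,25); print('socket top',np.median(p[:,2]))
cv2.imwrite('pics/end.png',d['frame'][:,:,::-1])
E
```

```text
clock: 28.92
tcp_pos: [0.5676, 0.0095, 0.3517]
orientation: [0.002, -0.259, 0.966, -0.001]
wrist_force: [-0.1, 0.6, 0.4]
finger_gap: 0.0686
grip_force: 0.0
t 28.93 tcp [567.6   9.5 351.7] psi -149.96 q6 -0.65 shift [0.029 0.019 2.306] roll -7.096 gap 68.6 grip 0.0 F [-0.1  0.6  0.4] T [ 0.   -0.07  0.02] tilt [ 0.0051 -0.0007] tip 0.0726
socket (96, 105) (array([567. ,  10.6]), np.float64(18.2), np.float64(197.4), 86) (array([566.6,  11.7]), np.float64(-35.6), np.float64(205.8), 86)
socket (105, 119) (array([565.6,   9.3]), np.float64(32.2), np.float64(43.7), 85) (array([565.6,   9.3]), np.float64(-57.8), np.float64(43.7), 85)
socket (96, 119) (array([565.7,   9.6]), np.float64(32.8), np.float64(251.2), 171) (array([565.7,   9.6]), np.float64(-57.2), np.float64(251.2), 171)
handle top z 224.11880334089417 (255, array([566.5,   9.5]), array([37.9, 34.2]), 33.0, np.float64(224.1))
socket top 127.97713793448717
```

View pics/end.png

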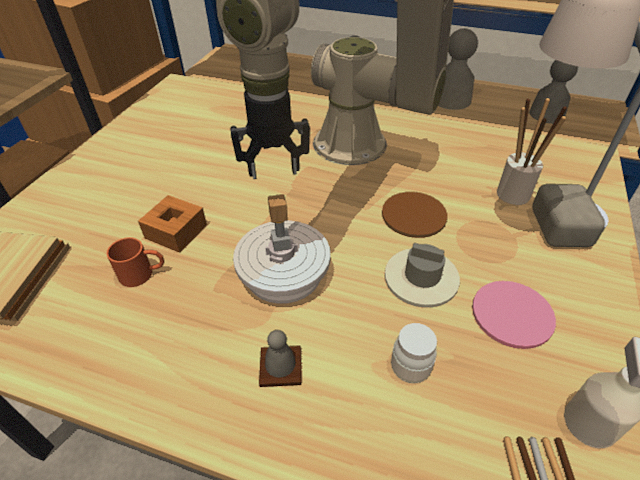

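The key stands upright and fully down on the screw at (278,215), with its handle top at z≈224 mm. The cap stands on the cream bat at (424,265), and the jar, mug and figure are where they were. The gripper is clear, so I'm handing in.

```bash
python3 -c "
from h import *
print(hand_in())"
```

```text
the job is handed in; nothing more can be done
None
```

The job is handed in at about 29 s of the 67 s allowed: the cap stands upright on the middle of the cream bat, the screw is turned to its stop in two holds, and the key is left standing on it with the jar, mug and figure untouched.

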